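Unclip the charged battery pack from the charging rail

ROBOT

A 6-joint arm with a two-finger parallel gripper is mounted at the origin on the work surface. World frame = base frame: x ahead of the robot, y to its left, z up, the work surface at z = 0. Lengths are in m, angles in rad, forces in N, time in s.
With the tool pointing down it reaches from about 0.3 to 0.95 m from the base axis. Payload 3.1 kg.
Tool frame: the origin (TCP) lies on the centre line of the jaws, within the pads' length; the fingertips stand 19 mm ahead of it and the grasp point (between the pads) is the TCP; y points along the fingers, x is the direction in which the jaws open and shut, and the axes are right-handed (so a half turn about y gives the same grasp; the last joint's range is limited). The gripper opens to 85 mm and grips with 20 to 120 N. Pads are 22 mm wide; open, the fingers measure 114 mm over their backs; the gripper's body (76 mm by 85 mm) begins 54 mm behind the grasp point. The pads swing forward as they close: fully open they stand 13 mm farther back than shut.
Start: joints at [1.043, 0.308, 1.634, -0, 1.2, -0.07], TCP at [0.276, 0.561, 0.25] pointing down, gripper open.
Joint ranges: [-3.06, 3.06], [-0.79, 1.96], [0.05, 2.63], [-1.19, 4.34], [0.05, 2.64], [-2.94, 2.94]. Speed limits (rad/s): [2.79, 2.79, 3.14, 3.14, 3.14, 3.14].

INTERFACE

Orientations are given as a rotation vector (axis times angle).
In Python, from rig import read_state, read_camera, r gives the robot as it stands.
- The arm moves only by the tool move_arm, never from a script. Its argument "deltas" is a list of rows, each a list of 7 numbers: the shift along the tool's x, y, z in cm, then the turn, a rotation vector about the tool's x, y, z in degrees, then the finger opening in cm, from 0 to 8.54. A call has 1 to 20 rows; each row shifts and turns the commanded pose from where the row before left it, along the tool's axes as they then stand; what a row does not reach is not made up. A row lasts 1/10 s, in which the tool goes at most 50 mm and 8.59 degrees, less where a joint would pass 70% of its speed; a pose out of reach is approached as far as the arm can. A call is refused whole if a number of a shift passes 5 or a number of a turn 8.59, either way. A call with a gripper value outside its range is refused whole. The fingers move at their own pace and stop on an object; the grip force is fixed at half the most. Time passes only in rows, so rows that do not move let the fingers close. It gives the time, the measured TCP pose, the force and the opening at its end, in the units of the state.
- read_state(): the state, without advancing time (a new reading comes with each control period).
- read_camera(name): name is "scene" or "top" or "wrist"; returns a dict with "frame" (384x512x3 uint8, red, green, blue), "range_z" (384x512 float32, m along the optical axis (not along the pixel's ray), 0 where there is no reading), "fovy" (degrees; the focal length in pixels is half the picture's height over the tangent of half this angle, whatever the lens; pixels are square), "cx", "cy" (the principal point, pixels), "k1" (the pictures are not rectified: a ray, as slopes to the right and down, at radius r is drawn at 1 + k1 r^2 times it, then the intrinsics apply), "rvec" (rotation vector, rad) and "tvec" (3), from world to camera coordinates, as OpenCV has them. Camera axes: x right, y down, z forward; pixel columns grow to the right and rows downward; lengths in m; the calibration is good to about 2 mm. A picture is of the moment at which its call begins.
- r.job_done(): hands the job in, once; it reports no verdict.
The state is a dict: "t": time; "joints": joint angles; "joint_vel": joint speeds; "tau": joint torques, N m; "tool_pos": TCP position; "eef_rot": TCP orientation; "wrist_force": force on the tool from outside, world axes, zero at the start; "wrist_torque": the same for the moment, N m; "opening": finger opening in m.
Only numpy, scipy, OpenCV 4.12 (cv2) and the standard library are available. Lean on these libraries where they do the work, as an engineer would, in place of code of your own. Each camera call takes 0.05 s, during which the arm holds its last target.

TASK

Take the charged battery pack (the one with the green top) off the charging rail: press down on its overhanging tail until its other end rocks up past the sprung catch, then draw it out from under the rear hook without forcing it or tipping it steeper than about 20 degrees, and set it down flat and upright in the aluminium tray - do not drop it. Leave the red-topped pack clipped in place.

Things in the scene. Friction and masses are not known exactly. Their poses are not given: they have to be found in the camera images.
- green_pack: the pack to take: teal and black, grey tail, green plate on top, 0.45 kg (may vary by a quarter). Origin: centre of its underside; x from the catch end (-x) to the tail (+x), z out of its top. Main block x -55 to +26 mm, 56 mm wide (y), 50 mm tall, with flat parallel sides to grip; behind it the low tail, x +26 to +62 mm, 28 mm tall. Clipped: level, underside 25.5 mm above the table
- green_pack_tail (a point): the point to press: on the upper face of the tail, 48 mm along +x from the pack's origin, 28 mm above its underside, 40 mm behind the bar's axis. Pressed with some 8 to 15 N it goes down about 9 mm before the catch lets go; the tail meets the base plate when the pack has tilted about 0.29 rad: stop there, more than 60 N would break the rail
- green_pack_lip (a point): steel lip at the pack's catch end (x -58, z 3 mm in the pack), held down under the orange catch. It must rise 13 mm to snap past; then, let go, it rests on top of the catch and the pack stays tilted about 0.2 rad, tail low
- green_pack_groove (a point): axis of the rail's bar in the clipped pack (x +8, z 10.5 mm in the pack), about which it rocks. The bar sits in a cross groove of the underside: the pack must rise some 8 mm before it can move freely along its x
- green_pack_tongue (a point): top of the upturned end (4 mm high, 5 mm long) of the steel tongue on the tail: x +79, z 18 mm in the pack, 36 mm wide. Clipped, it lies 12 mm in under the yellow hook and 1.5 mm below its downturned edge, so a plain pull up only catches it there. Tilted 0.2 rad it lies lower: lift the pack 9 to 13 mm, keeping the tilt, draw it 18 to 28 mm along its -x over the catch, then lift it away
- red_pack: the other battery pack, same shape, size and axes but with a red plate on top, clipped in the other bay; it must stay there
- dock: the charging rail: dark steel base plate 192 mm (x) by 290 mm (y), 10 mm thick, fixed on the table at a varying place and angle. Origin: on the table under the middle of the bar; x from the catches (towards the robot) to the hooks, as in the clipped packs. Two bays at y = +70 and -70 mm; either pack may be in either
- rail_mid (a point): middle of the rail's round steel bar, 12 mm thick, along the dock's y, 36 mm above the table. In each bay an orange catch stands on the robot's side: nose 66 to 76 mm from the bar, top 41 mm above the table, sliding towards -x against a spring of 2.5 to 4.5 N; between it and the bar a black pad with low cheeks beside the pack, 32 mm high
- hook_l (a point): lower front edge of the fixed yellow hook of the bay at y = +70 mm: 59 mm behind the bar's axis, 45 mm above the table. This downturned edge is 3 mm thick and 5.5 mm deep; the hook's top is 56 mm above the table and it runs 27 mm on towards +x
- hook_r (a point): the same for the hook of the bay at y = -70 mm
- tray: flat open aluminium tray, 220 mm (x) by 160 mm (y) outside, walls 4 mm thick and 30 mm tall, fixed on the table at a varying place and angle. Origin: centre of its underside
- tray_in (a point): centre of the upper face of the tray's floor (the floor is 4 mm thick), axes as the tray
There are look-alikes about, which are no part of the job. Leave any purple look-alike of the green_pack alone.

How it is judged:
On the way, in this order (a step that is already met when the one before it is completed fails the run):
1. the green pack's catch end has been rocked up past the catch while the pack is still on the rail (angle between green_pack's own z axis and vertical above 0.14 rad and distance of green_pack from where it was at the start of the episode below 0.02 m), for 0.2 s.
2. the green pack has been drawn out and lifted clear of the rail (height (world z) of green_pack above 0.06 m), for 0.1 s.
At the end, for the whole second after the job is handed in: The green pack lies at rest on the tray's floor inside its walls (underside within 6 mm of the floor), upright and flat within 0.08 rad, released; the red pack is still clipped in its bay (within 8 mm and 0.06 rad of where it was) (x of green_pack in the frame of tray_in between -0.1 and 0.1 m and y of green_pack in the frame of tray_in between -0.07 and 0.07 m and z of green_pack in the frame of tray_in below 0.006 m and angle between green_pack's own z axis and vertical below 0.08 rad and linear speed of green_pack below 0.02 m/s and distance of red_pack from where it was at the start of the episode below 0.008 m and angle between red_pack's own z axis and vertical below 0.06 rad); the robot touches nothing.
It fails at once if the green pack is tipped too steeply: more than 0.4 rad (23 degrees) (angle between green_pack's own z axis and vertical above 0.4 rad).
It fails at once if the green pack or the rail is forced: more than 60 N between pack and rail (contact force between green_pack and dock above 60 N).
It fails at once if the green pack is dropped or thrown: moving at more than 0.8 m/s (a fall of over 3 cm) with no finger on it (linear speed of green_pack above 0.8 m/s and contact force between the fingers and green_pack below 0.05 N).
It fails at once if the red pack is unclipped or pushed about (angle between red_pack's own z axis and vertical above 0.12 rad or distance of red_pack from where it was at the start of the episode above 0.015 m).
It also fails if it takes over 50 s, if anything falls off the work surface, if the arm or the gripper's body presses on something with over 40 N, if the wrist force passes 120 N, or if a joint passes its speed limit or range.

## Working session

There is one attempt and no reset: what is moved stays moved. The work goes in short steps, Python scripts to look and compute and a tool call to move; the robot and the scene stay as the last step left them, time stands still between calls to the robot, and variables do not carry over. Pictures are saved under pics/ and viewed, and the job is handed in when it is done.

Besides the shell and the picture viewer there is one more tool, called after "Emit:" as name([rows], argument=value, ...), one row to a line, values as JSON. move_arm: Moves the arm, as the interface text tells. Its arguments: {"type":"object","properties":{"deltas":{"type":"array"}},"required":["deltas"]}

```bash
ls; mkdir -p pics
cat > h.py <<'E'
import numpy as np, cv2
from rig import read_state, read_camera, r
def cap(name):
    c=read_camera(name); return c
def f_of(c): return c["frame"].shape[0]/2/np.tan(np.radians(c["fovy"])/2)
def save(c,fn,crop=None,scale=1):
    im=c["frame"][:,:,::-1].copy()
    if crop: x0,y0,x1,y1=crop; im=im[y0:y1,x0:x1]
    im=cv2.resize(im,None,fx=scale,fy=scale,interpolation=cv2.INTER_CUBIC); cv2.imwrite(fn,im)
def RT(c):
    R,_=cv2.Rodrigues(np.array(c["rvec"],float)); return R,np.array(c["tvec"],float).ravel()
def und(c,uv):
    f=f_of(c); p=(np.atleast_2d(np.array(uv,float))-[c["cx"],c["cy"]])/f
    q=p.copy()
    for _ in range(30):
        q=p/(1+c["k1"]*(q**2).sum(1,keepdims=True))
    return q
def ray(c,uv):
    R,t=RT(c); q=und(c,uv); d=np.c_[q,np.ones(len(q))]@R; return -R.T@t,d
def atz(c,uv,z):
    o,d=ray(c,uv); return o+d*((z-o[2])/d[:,2])[:,None]
def cloud(c):
    H,W=c["range_z"].shape; u,v=np.meshgrid(np.arange(W),np.arange(H))
    q=und(c,np.c_[u.ravel(),v.ravel()]); z=c["range_z"].ravel()[:,None]
    R,t=RT(c); P=(np.c_[q,np.ones(len(q))]*z-t)@R
    return P.reshape(H,W,3)
def proj(c,P):
    R,t=RT(c); X=np.atleast_2d(P)@R.T+t; q=X[:,:2]/X[:,2:]; q=q*(1+c["k1"]*(q**2).sum(1,keepdims=True)); return q*f_of(c)+[c["cx"],c["cy"]]
E
python3 - <<'E'
from h import *
import pickle
print(read_state())
for n in ("scene","top","wrist"):
    c=cap(n); pickle.dump(c,open(n+"0.pkl","wb")); save(c,f"pics/{n}0.png",scale=1.5)
    print(n,c["fovy"],c["k1"],c["cx"],c["cy"],ray(c,[[256,192]]))
E
```

```text
pics
{'t': 0.0, 'joints': array([ 1.04330358e+00,  3.08981917e-01,  1.63522714e+00, -8.09097585e-06,
        1.19970556e+00, -6.96926191e-02]), 'joint_vel': array([ 0.00211984, -0.00040677, -0.00014464,  0.00096113, -0.00064508,
        0.00117287]), 'tau': array([-4.57408560e-04, -4.15270865e+01, -2.76652801e+01, -1.71436618e-04,
        1.06830909e-02,  4.12789674e-06]), 'tool_pos': array([0.27585414, 0.55993881, 0.24904208]), 'eef_rot': array([-1.3927765 , -0.86418742,  0.8675457 ]), 'wrist_force': array([-0.35581689,  0.47124481, -0.88551481]), 'wrist_torque': array([ 0.00788595,  0.00563295, -0.00858106]), 'opening': 0.08507083256664572}
scene 52.55868138615685 -0.1023694707596784 254.77101332703384 192.26715988259116 (array([ 1.14316977, -0.0378745 ,  0.8032148 ]), array([[-0.61360568,  0.11427719, -0.78130612]]))
top 48.13444051434796 -0.16563079949393467 255.6373430287878 193.10324192312962 (array([0.39598652, 0.0428205 , 1.00380519]), array([[ 0.17588132,  0.00970764, -0.98436722]]))
wrist 63.279417801982405 -0.002494984841085041 257.05435224910445 191.44673359354152 (array([0.20179082, 0.59682505, 0.37259094]), array([[ 0.28816705, -0.14854309, -0.94599646]]))
```

View pics/scene0.png

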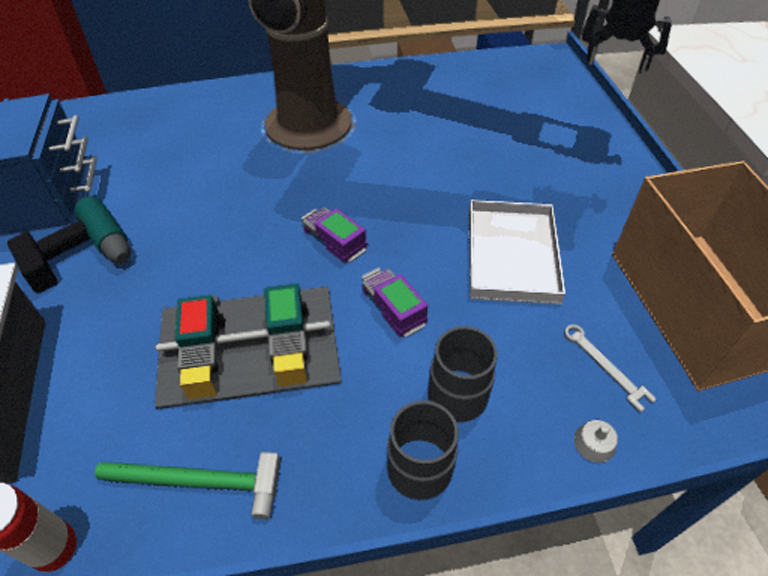

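View pics/top0.png

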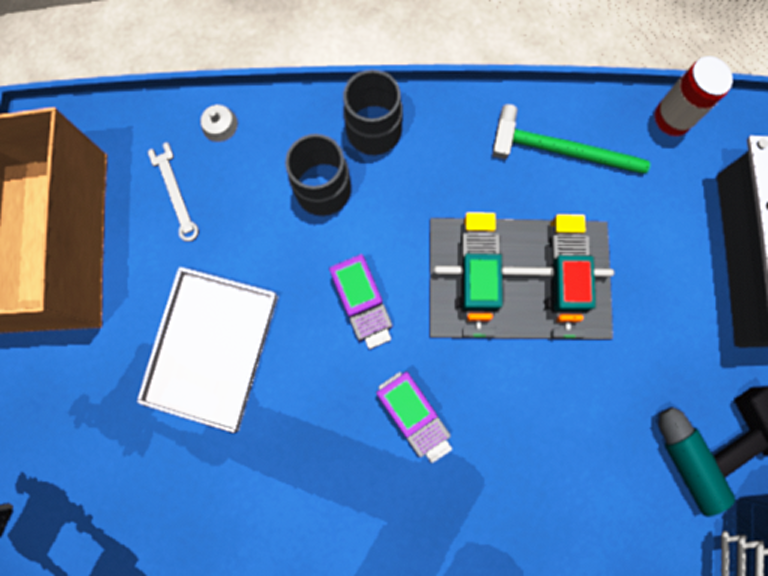

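View pics/wrist0.png

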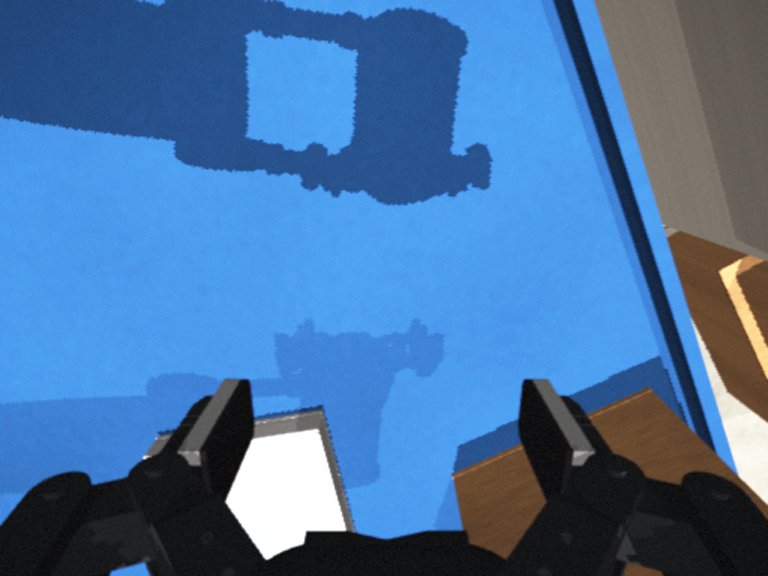

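Scene: in the top picture, the green pack (480,280 in the 1.5x picture) is clipped in the left bay and the red one is at (575,282). The tray is at (207,350), and the purple look-alikes are at (360,300) and (412,415). Next I measure.

Run:
```python
from h import *
import pickle
for n in ("top","scene"):
    c=pickle.load(open(n+"0.pkl","rb")); P=cloud(c); im=c["frame"]; hsv=cv2.cvtColor(im,cv2.COLOR_RGB2HSV)
    H,S,V=[hsv[:,:,i].astype(int) for i in range(3)]
    m={"green":(H>50)&(H<75)&(S>120)&(V>120),"red":((H<6)|(H>174))&(S>150)&(V>150),"yellow":(H>22)&(H<33)&(S>150)&(V>120),"orange":(H>8)&(H<20)&(S>180)&(V>150)}
    for k,mm in m.items():
        nn,lab,st,ce=cv2.connectedComponentsWithStats(mm.astype(np.uint8))
        for i in range(1,nn):
            if st[i,4]<25: continue
            q=P[lab==i]; q=q[np.abs(q[:,2]-np.median(q[:,2]))<.006]
            uv=np.argwhere(lab==i)[:,::-1].astype(np.float32)
            zz=np.median(q[:,2]); w=atz(c,uv,zz)[:,:2].astype(np.float32)
            rc=cv2.minAreaRect(w)
            print(n,k,st[i,4],ce[i].round(1),"z",zz.round(4),"mean",w.mean(0).round(4),"rect",np.round(rc[0],4),np.round(rc[1],4),round(rc[2],1))
    # tray: bright white; dock: plate z~.01
    wm=(S<40)&(V>150)
    for k,mm in {"white":wm,}.items():
        nn,lab,st,ce=cv2.connectedComponentsWithStats(mm.astype(np.uint8))
        for i in range(1,nn):
            if st[i,4]<1500: continue
            q=P[lab==i]; print(n,k,st[i],ce[i].round(1),np.percentile(q[:,2],[5,50,95]).round(4),np.median(q,0).round(3))
    Z=P[:,:,2]
    print("bounds table z",np.median(Z[(H>100)&(H<115)&(S>150)]))
    # dock plate: z in .006-.014 and dark & low sat
    dm=(Z>.004)&(Z<.016)&(S<60)&(V<130)&(abs(P[:,:,0]-.56)<.2)&(abs(P[:,:,1]+.1)<.3)
    dm=cv2.morphologyEx(dm.astype(np.uint8),cv2.MORPH_OPEN,np.ones((3,3)))
    q=P[dm>0]; rc=cv2.minAreaRect(q[:,:2].astype(np.float32)); print("plate",len(q),np.median(q[:,2]),rc)
```

```text
top green 665 [388.5 100.2] z 0.0248 mean [ 0.7968 -0.2756] rect [ 0.7974 -0.2733] [0.2289 0.0204] 76.2
top green 471 [322.1 186.3] z 0.0769 mean [ 0.5728 -0.0935] rect [ 0.5736 -0.0936] [0.0397 0.0583] 89.3
top green 422 [236.6 189.3] z 0.0516 mean [0.5728 0.096 ] rect [0.573  0.0962] [0.058  0.0377] 22.2
top green 462 [270.9 269.4] z 0.0517 mean [0.3936 0.021 ] rect [0.3936 0.021 ] [0.0582 0.038 ] 33.8
top red 473 [384.4 187.1] z 0.0769 mean [ 0.5696 -0.2335] rect [ 0.57   -0.2337] [0.0389 0.0604] 86.6
top yellow 223 [319.7 147.7] z 0.0571 mean [ 0.6664 -0.0946] rect [ 0.667 -0.095] [0.046  0.0261] 89.6
top yellow 212 [379.6 149. ] z 0.0569 mean [ 0.6628 -0.2339] rect [ 0.6629 -0.2338] [0.0455 0.024 ] 89.9
top orange 49 [319.4 211.2] z 0.0391 mean [ 0.5226 -0.091 ] rect [ 0.523  -0.0913] [0.0343 0.0092] 89.3
top orange 62 [380.  211.1] z 0.0396 mean [ 0.5209 -0.2307] rect [ 0.5199 -0.2308] [0.0375 0.0115] 89.2
top white [    0     0   512    63 23708] [255.4  23.5] [-0.7564 -0.7487 -0.7398] [ 1.516  0.062 -0.749]
top white [  92  179   92  109 6259] [138.4 232.6] [0.0025 0.0057 0.0
[... 696 characters left out ...]
 [0.0395 0.0597] 87.5
scene yellow 211 [191.9 241.1] z 0.0555 mean [ 0.6668 -0.0966] rect [ 0.6665 -0.0965] [0.0448 0.0279] 88.1
scene yellow 198 [129.7 249.6] z 0.0561 mean [ 0.6632 -0.2362] rect [ 0.6631 -0.2369] [0.0431 0.0265] 89.0
scene white [ 444   14   68   91 3606] [485.8  45.7] [0.1333 0.1357 0.1382] [0.128 0.932 0.136]
scene white [ 314  133   63   63 2978] [342.  167.8] [0.0018 0.0044 0.0299] [0.48  0.329 0.004]
scene white [ 287  322  225   62 5374] [438.9 366. ] [-0.7552 -0.7497 -0.7439] [ 0.909  0.778 -0.75 ]
bounds table z 0.000210750888180852
plate 3912 0.00994638294077441 ((0.5928117036819458, -0.07416114211082458), (0.470008909702301, 0.1951163411140442), 87.5185317993164)
```

Run:
```python
from h import *
import pickle
from scipy.spatial.transform import Rotation as Ro
for n in ("top","scene"):
    c=pickle.load(open(n+"0.pkl","rb")); P=cloud(c); im=c["frame"]
    Z=P[:,:,2]; reg=(abs(P[:,:,0]-.48)<.16)&(abs(P[:,:,1]-.33)<.16)
    m=reg&(Z>.012)&(Z<.04)
    q=P[m]; rc=cv2.minAreaRect(q[:,:2].astype(np.float32)); print(n,"rim",len(q),np.median(q[:,2]),np.percentile(q[:,2],95),rc)
    hsv=cv2.cvtColor(im,cv2.COLOR_RGB2HSV)
    f=reg&(abs(Z-.004)<.006)&(hsv[:,:,1]<60); f=cv2.morphologyEx(f.astype(np.uint8),cv2.MORPH_OPEN,np.ones((3,3)))
    q=P[f>0]; print("floor",len(q),np.median(q[:,2]),cv2.minAreaRect(q[:,:2].astype(np.float32)))
s=read_state(); R=Ro.from_rotvec(s["eef_rot"]).as_matrix(); print(R.round(3))
```

```text
top rim 1051 0.02894371519867318 0.03344649705454061 ((0.4799431562423706, 0.32776114344596863), (0.16252940893173218, 0.22002476453781128), 73.96158599853516)
floor 5405 0.005419821302857409 ((0.4805108606815338, 0.3317827582359314), (0.14946596324443817, 0.21301020681858063), 74.20712280273438)
scene rim 943 0.024565258185780064 0.03177188165073142 ((0.47911447286605835, 0.3272254467010498), (0.1609167605638504, 0.22790290415287018), 74.27814483642578)
floor 2779 0.004263599994399936 ((0.46855616569519043, 0.3320479989051819), (0.149967223405838, 0.1972351372241974), 74.250732421875)
[[ 0.442 -0.001 -0.897]
 [ 0.897 -0.002  0.442]
 [-0.002 -1.     0.   ]]
```

Emit:
move_arm([
  [0,0,0,0,-8.25,0,0],
  [0,0,0,0,-8.25,0,0],
  [0,0,0,0,-8.25,0,0],
  [-4,0,-2,0,0,0,0],
  [-4,0,-2,0,0,0,0],
  [-4,0,-2,0,0,0,0],
  [-4,0,-2,0,0,0,0],
  [-4,0,-2,0,0,0,0],
  [-4,0,-2,0,0,0,0],
  [-4,0,-2,0,0,0,0],
  [-4,0,-2,0,0,0,0],
  [-4,0,-2,0,0,0,0],
  [-4,0,-2,0,0,0,0],
  [-4,0,-2,0,0,0,0],
  [-4,0,-2,0,0,0,0],
  [-4,0,-2,0,0,0,0],
  [-4,0,-2,0,0,0,0],
  [-4,0,-2,0,0,0,0],
  [-4,0,-2,0,0,0,0],
  [0,0,0,0,0,0,0],
])

```text
t: 2.15
tool_pos: [0.5815, -0.0925, 0.2502]
eef_rot: [-1.227, -1.187, 1.187]
wrist_force: [-1.0, 1.2, 0.5]
opening: -0.0
```

```bash
cat >> h.py <<'E'
from scipy.spatial.transform import Rotation as Ro
YAW=np.radians(-1.45)
DX=np.array([np.cos(YAW),np.sin(YAW),0]); DY=np.array([-np.sin(YAW),np.cos(YAW),0])
def delta(pos,R_target=None):
    s=read_state(); R=Ro.from_rotvec(s["eef_rot"]).as_matrix()
    d=R.T@(np.array(pos)-s["tool_pos"])*100
    print("t",s["t"],"pos",s["tool_pos"].round(4),"F",s["wrist_force"].round(1),"open",round(s["opening"],4),"j",s["joints"].round(2))
    print("R",R.round(3).tolist()); print("delta tool cm",d.round(2))
    if R_target is not None: print("turn deg",np.degrees(Ro.from_matrix(R.T@R_target).as_rotvec()).round(2))
RT0=np.c_[DY,[0,0,-1],-DX]
E
python3 - <<'E'
from h import *
import pickle
delta([0.635,-0.0958,0.15],RT0)
c=cap("wrist"); pickle.dump(c,open("wrist1.pkl","wb")); save(c,"pics/wrist1.png",scale=1.5)
P=cloud(c); hsv=cv2.cvtColor(c["frame"],cv2.COLOR_RGB2HSV);H,S,V=[hsv[:,:,i].astype(int) for i in range(3)]
m={"green":(H>50)&(H<75)&(S>120)&(V>120),"red":((H<6)|(H>174))&(S>150)&(V>150),"yellow":(H>22)&(H<33)&(S>150)&(V>120),"orange":(H>8)&(H<20)&(S>180)&(V>150)}
for k,mm in m.items():
        nn,lab,st,ce=cv2.connectedComponentsWithStats(mm.astype(np.uint8))
        for i in range(1,nn):
            if st[i,4]<60: continue
            q=P[lab==i]; zz=np.median(q[:,2]); uv=np.argwhere(lab==i)[:,::-1].astype(np.float32)
            rc=cv2.minAreaRect(atz(c,uv,zz)[:,:2].astype(np.float32)); print(k,ce[i].round(1),zz.round(4),np.round(rc[0],4),np.round(rc[1],4),round(rc[2],1))
E
```

```text
t 2.15 pos [ 0.5815 -0.0925  0.2502] F [-1.   1.2  0.5] open -0.0 j [-0.23  0.24  1.72 -0.    1.18 -1.77]
R [[0.031, 0.002, -1.0], [1.0, -0.003, 0.031], [-0.003, -1.0, -0.002]]
delta tool cm [-0.14 10.03 -5.34]
turn deg [ 0.11 -0.32 -0.15]
green [436.6 152.4] 0.0503 [0.5727 0.096 ] [0.0592 0.0389] 22.1
green [256.4 163.4] 0.0759 [ 0.5724 -0.0938] [0.0401 0.0593] 88.2
green [ 90.3 308.1] 0.023 [ 0.7814 -0.3237] [0.1251 0.0261] 76.5
red [114.2 164.3] 0.0758 [ 0.5691 -0.233 ] [0.0401 0.0596] 88.3
yellow [119.8 111.4] 0.0402 [ 0.5204 -0.2326] [0.0305 0.0051] 88.2
yellow [135.8 241. ] 0.0559 [ 0.6629 -0.2346] [0.0434 0.0255] 88.3
yellow [257.  236.8] 0.0559 [ 0.6658 -0.096 ] [0.0428 0.0229] 88.3
orange [257.3 109.8] 0.0394 [ 0.5234 -0.092 ] [0.0364 0.0101] 88.2
orange [127.8 110. ] 0.0384 [ 0.5196 -0.2297] [0.0344 0.0091] 88.2
```

View pics/wrist1.png

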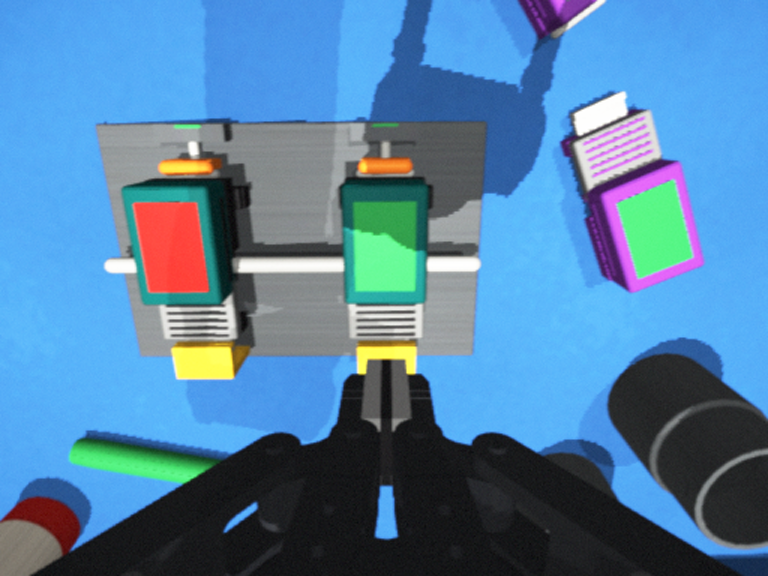

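The wrist view agrees with the other two: green plate (256,163 raw) at (0.5724, -0.0938, 0.076), hook at (0.666, -0.096). I go above the tail.

Emit:
move_arm([
  [-0.1,0,-2.7,0,0,0,0],
  [0,0,-2.6,0,0,0,0],
  [0,4,0,0,0,0,0],
  [0,4,0,0,0,0,0],
  [0,4,0,0,0,0,0],
  [0,3,0,0,0,0,0],
  [0,1,0,0,0,0,0],
  [0,0,0,0,0,0,0],
])

```text
t: 3.0
tool_pos: [0.6306, -0.0884, 0.0883]
eef_rot: [-1.216, -1.188, 1.192]
wrist_force: [-0.3, -0.2, -0.6]
opening: -0.0002
```

Run:
```python
from h import *
delta([0.635,-0.0958,0.0725],RT0)
c=cap("wrist"); save(c,"pics/wrist2.png",scale=1.5)
c=cap("scene"); save(c,"pics/scene2.png",crop=(90,120,300,290),scale=3.5)
```

```text
t 3.0 pos [ 0.6306 -0.0884  0.0883] F [-0.3 -0.2 -0.6] open -0.0002 j [-0.21  0.52  1.7   0.    0.93 -1.75]
R [[0.025, -0.005, -1.0], [1.0, 0.001, 0.025], [0.001, -1.0, 0.005]]
delta tool cm [-0.73  1.57 -0.47]
turn deg [-0.27  0.03  0.06]
```

View pics/wrist2.png

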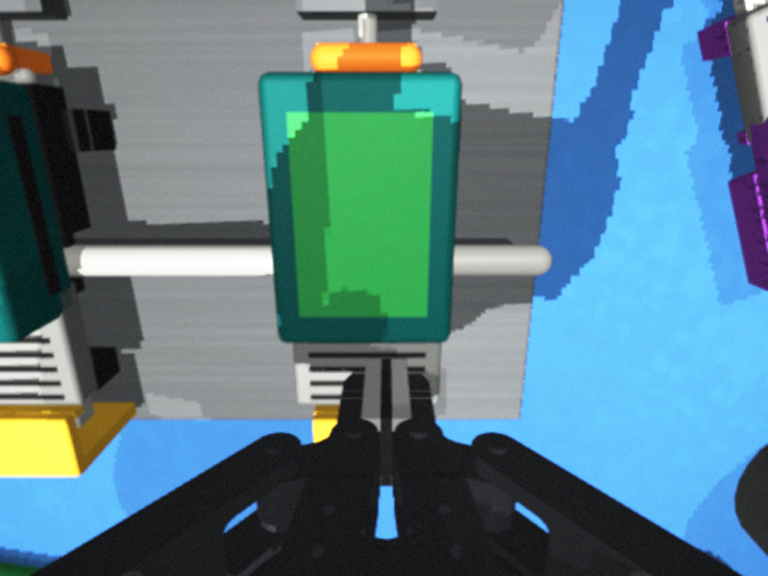

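View pics/scene2.png

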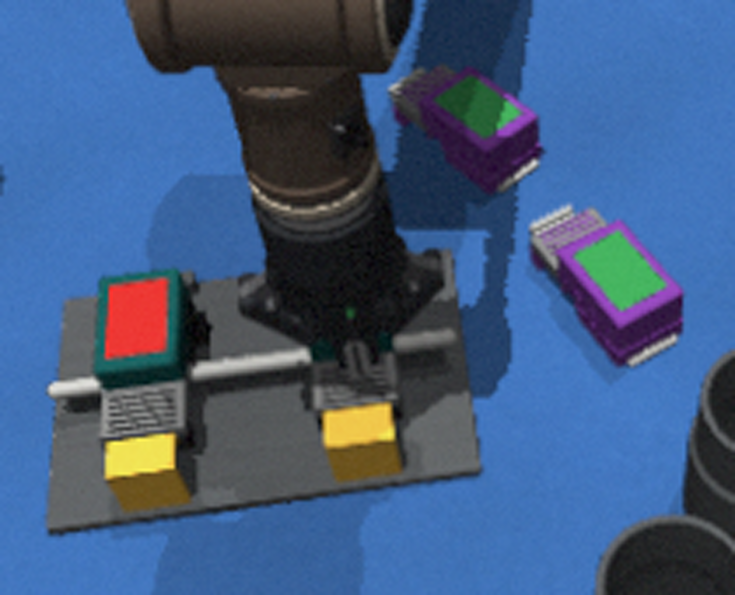

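The fingers stand over the tail but about 7 mm to +y (368→386 px), so I correct that and then go down.

Emit:
move_arm([
  [-0.7,0,-0.4,0,0,0,0],
  [0,0,0,0,0,0,0],
  [0,0.6,0,0,0,0,0],
  [0,0.6,0,0,0,0,0],
  [0,0,0,0,0,0,0],
])

```text
t: 3.6
tool_pos: [0.6352, -0.0967, 0.077]
eef_rot: [-1.219, -1.188, 1.191]
wrist_force: [-0.1, 0.6, -0.9]
opening: 0.0001
```

Emit:
move_arm([
  [0,0.3,0,0,0,0,0],
  [0,0.2,0,0,0,0,0],
  [0,0.2,0,0,0,0,0],
  [0,0.2,0,0,0,0,0],
  [0,0,0,0,0,0,0],
])

```text
t: 4.1
tool_pos: [0.6367, -0.0969, 0.071]
eef_rot: [-1.221, -1.19, 1.19]
wrist_force: [-2.7, 0.6, 8.0]
opening: -0.0001
```

Emit:
move_arm([
  [0,0.2,0,0,0,0,0],
  [0,0.2,0,0,0,0,0],
  [0,0.2,0,0,0,0,0],
  [0,0,0,0,0,0,0],
])

```text
t: 4.5
tool_pos: [0.6369, -0.097, 0.0631]
eef_rot: [-1.222, -1.191, 1.19]
wrist_force: [1.9, 0.2, 1.4]
opening: -0.0002
```

Emit:
move_arm([
  [0,0.1,0,0,0,0,0],
  [0,0.1,0,0,0,0,0],
  [0,0,0,0,0,0,0],
])

```text
t: 4.8
tool_pos: [0.6371, -0.097, 0.0626]
eef_rot: [-1.222, -1.191, 1.19]
wrist_force: [-1.2, 0.9, 7.0]
opening: 0.0001
```

Run:
```python
from h import *
c=cap("wrist"); save(c,"pics/wrist3.png",scale=1.5)
P=cloud(c); hsv=cv2.cvtColor(c["frame"],cv2.COLOR_RGB2HSV);H,S,V=[hsv[:,:,i].astype(int) for i in range(3)]
g=(H>50)&(H<75)&(S>120)&(V>80)&(abs(P[:,:,1]+.095)<.03)&(abs(P[:,:,0]-.57)<.06); q=P[g]
A=np.c_[q[:,:2],np.ones(len(q))]; s=np.linalg.lstsq(A,q[:,2],rcond=None)[0]; print(len(q),q.mean(0),"tilt",np.arctan(-s[:2]))
```

```text
16856 [ 0.58151305 -0.09444488  0.08232775] tilt [ 0.32949374 -0.0064979 ]
```

View pics/wrist3.png

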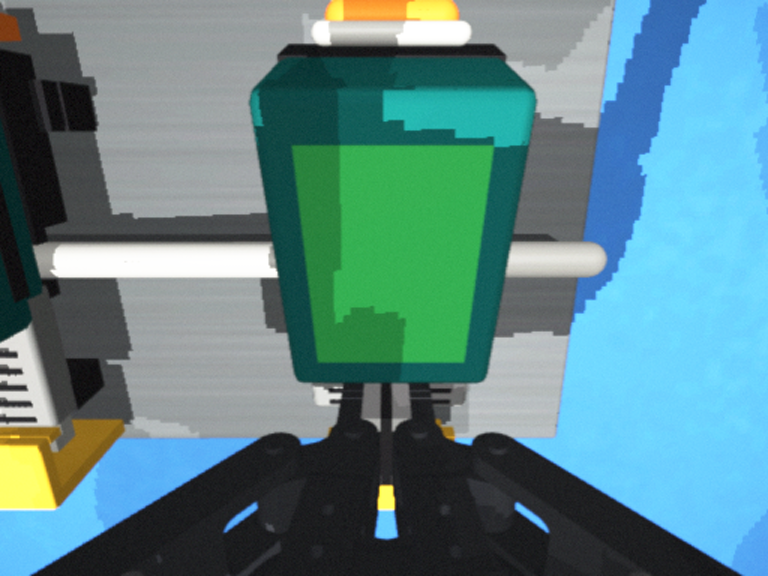

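The pack has rocked up: tilt is about 0.3 and the white lip (390,32) is above the catch. I raise the fingers.

Emit:
move_arm([
  [0,0,0,0,0,0,0],
  [0,-0.3,0,0,0,0,0],
  [0,-0.3,0,0,0,0,0],
  [0,-0.5,0,0,0,0,0],
  [0,-1,0,0,0,0,0],
  [0,-3,0,0,0,0,0],
  [0,-4,0,0,0,0,8.5],
  [0,-2,0,0,0,0,8.5],
  [0,0,2.5,0,0,0,8.5],
  [0,0,2.5,0,0,0,8.5],
  [0,0,0,0,0,0,8.5],
])

```text
t: 5.95
tool_pos: [0.5827, -0.0951, 0.172]
eef_rot: [-1.217, -1.187, 1.192]
wrist_force: [-0.5, 0.6, 0.1]
opening: 0.0725
```

```bash
cat >> h.py <<'E'
def plate(c,show=True,xr=(.48,.66),yr=(-.14,-.05)):
    P=cloud(c); hsv=cv2.cvtColor(c["frame"],cv2.COLOR_RGB2HSV);H,S,V=[hsv[:,:,i].astype(int) for i in range(3)]
    g=(H>50)&(H<75)&(S>120)&(V>80)&(P[:,:,1]>yr[0])&(P[:,:,1]<yr[1])&(P[:,:,0]>xr[0])&(P[:,:,0]<xr[1])&(P[:,:,2]>.02)
    q=P[g]; ce=np.median(q,0)
    for _ in range(3):
        A=np.c_[q[:,:2],np.ones(len(q))]; s=np.linalg.lstsq(A,q[:,2],rcond=None)[0]; r_=A@s-q[:,2]; q=q[abs(r_)<2.5*r_.std()+1e-4]
    rc=cv2.minAreaRect(q[:,:2].astype(np.float32))
    print("plate n",len(q),"mean",q.mean(0).round(4),"tilt",np.arctan(-s[:2]).round(3),"rect",np.round(rc[0],4),np.round(rc[1],4),round(rc[2],1))
    return q.mean(0),s
E
python3 - <<'E'
from h import *
for n in ("wrist","scene","top"):
    c=cap(n); plate(c)
    if n=="wrist": save(c,"pics/wrist4.png",scale=1.5)
    if n=="scene": save(c,"pics/scene4.png",crop=(90,120,300,290),scale=3.5)
delta([.5725,-.095,.06],RT0)
E
```

```text
plate n 3711 mean [ 0.5804 -0.0945  0.0795] tilt [ 0.195 -0.006] rect [ 0.5824 -0.0945] [0.0405 0.0599] 88.6
plate n 364 mean [ 0.5817 -0.094   0.079 ] tilt [ 0.184 -0.013] rect [ 0.5801 -0.0951] [0.0397 0.0602] 88.2
plate n 0 mean [nan nan nan] tilt [-0. -0.] rect [0. 0.] [0. 0.] 0.0
t 6.1 pos [ 0.5869 -0.0957  0.1728] F [ 0.5 -0.9  0.5] open 0.0852 j [-0.23  0.33  1.77  0.    1.04 -1.78]
R [[0.026, 0.001, -1.0], [1.0, -0.0, 0.026], [-0.0, -1.0, -0.001]]
delta tool cm [ 0.04 11.28  1.46]
turn deg [ 0.07 -0.04 -0.01]
  return _methods._mean(a, axis=axis, dtype=dtype,
  ret = um.true_divide(
  ret = _var(a, axis=axis, dtype=dtype, out=out, ddof=ddof,
  arrmean = um.true_divide(arrmean, div, out=arrmean,
  ret = ret.dtype.type(ret / rcount)
h.py:46: RuntimeWarning: Mean of empty slice.
  print("plate n",len(q),"mean",q.mean(0).round(4),"tilt",np.arctan(-s[:2]).round(3),"rect",np.round(rc[0],4),np.round(rc[1],4),round(rc[2],1))
h.py:47: RuntimeWarning: Mean of empty slice.
  return q.mean(0),s
```

View pics/wrist4.png

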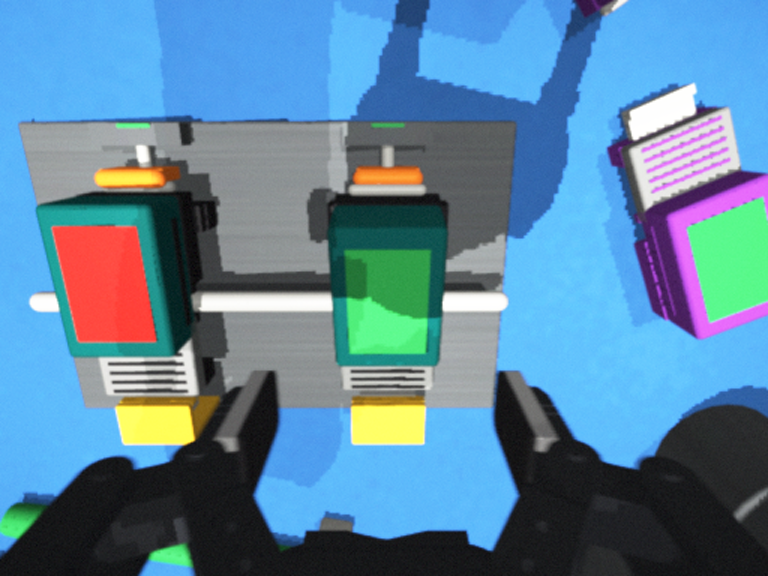

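View pics/scene4.png

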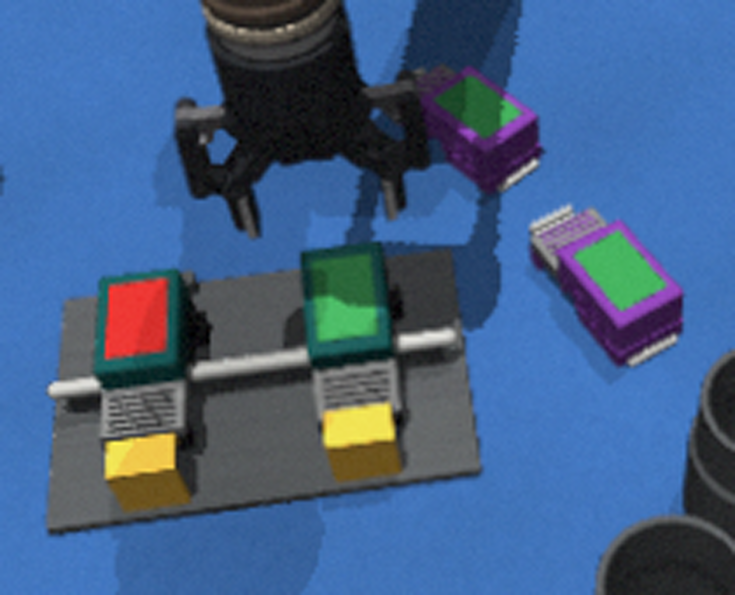

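Emit:
move_arm([
  [0.1,0,1.0,0,0,0,8.5],
  [0,0,0,5.6,0,0,8.5],
  [0,0,0,5.6,0,0,8.5],
  [0,0,0,0,0,0,8.5],
  [0,0,0,0,0,0,8.5],
])

```text
t: 6.6
tool_pos: [0.5766, -0.0942, 0.1717]
eef_rot: [-1.074, -1.048, 1.275]
wrist_force: [0.3, -1.1, 0.1]
opening: 0.0848
```

Run:
```python
from h import *
delta([.577,-.0947,.062],RT0@Ro.from_euler('x',11.2,degrees=True).as_matrix())
```

```text
t 6.6 pos [ 0.5766 -0.0942  0.1717] F [ 0.3 -1.1  0.1] open 0.0848 j [-0.22  0.42  1.66 -0.04  1.25 -1.75]
R [[0.025, -0.194, -0.981], [1.0, 0.005, 0.025], [0.0, -0.981, 0.194]]
delta tool cm [-0.05 10.75 -2.17]
turn deg [ 0.02 -0.01  0.01]
```

Emit:
move_arm([
  [0,4,-0.8,0,0,0,8.5],
  [0,3,-0.6,0,0,0,8.5],
  [0,2,-0.4,0,0,0,8.5],
  [0,1.3,-0.3,0,0,0,8.5],
  [0,0.4,-0.1,0,0,0,8.5],
  [0,0,0,0,0,0,8.5],
  [0,0,0,0,0,0,8.5],
])

```text
t: 7.3
tool_pos: [0.5783, -0.0946, 0.0644]
eef_rot: [-1.077, -1.049, 1.274]
wrist_force: [-0.5, 0.3, 0.6]
opening: 0.0853
```

Run:
```python
from h import *
c=cap("scene"); save(c,"pics/scene5.png",crop=(90,120,300,290),scale=3.5)
c=cap("wrist"); save(c,"pics/wrist5.png",scale=1.2); plate(c)
delta([.577,-.0947,.062])
```

```text
plate n 11639 mean [ 0.5797 -0.0944  0.0797] tilt [ 0.194 -0.005] rect [ 0.5821 -0.0946] [0.0403 0.0599] 88.4
t 7.4 pos [ 0.5785 -0.0946  0.0645] F [-0.7 -0.4 -0. ] open 0.0848 j [-0.22  0.57  1.69 -0.04  1.07 -1.74]
R [[0.026, -0.191, -0.981], [1.0, 0.004, 0.025], [-0.001, -0.982, 0.191]]
delta tool cm [-0.01  0.28  0.1 ]
```

View pics/scene5.png

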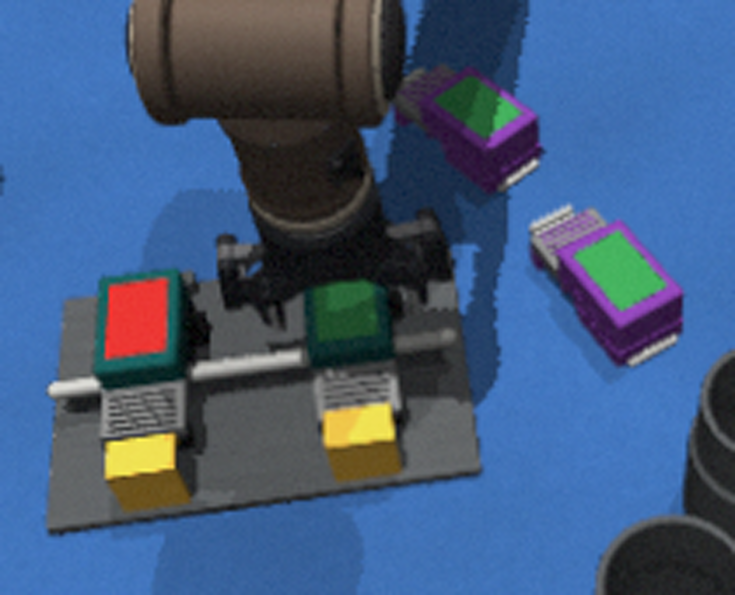

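View pics/wrist5.png

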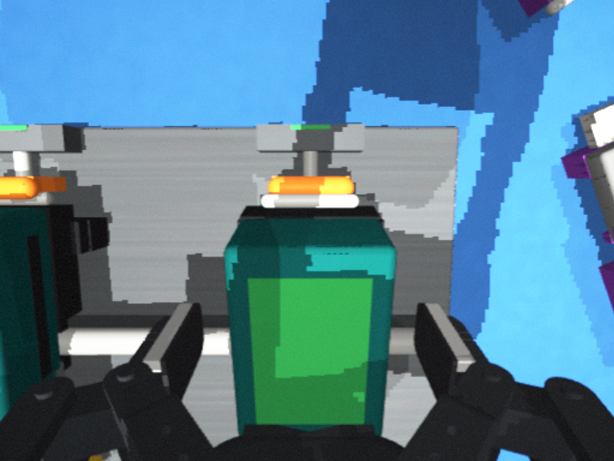

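Emit:
move_arm([
  [0,0.1,0.1,0,0,0,6.5],
  [0,0,0,0,0,0,5],
  [0,0,0,0,0,0,4],
  [0,0,0,0,0,0,4],
  [0,0,0,0,0,0,4],
  [0,0,0,0,0,0,4],
  [0,0,0,0,0,0,4],
])

```text
t: 8.1
tool_pos: [0.5763, -0.0944, 0.063]
eef_rot: [-1.075, -1.047, 1.275]
wrist_force: [-1.1, 0.6, 5.7]
opening: 0.0555
```

Run:
```python
from h import *
c=cap("wrist"); plate(c); save(c,"pics/wrist6.png",scale=1.2)
delta([.577,-.0947,.062])
```

```text
plate n 11399 mean [ 0.5784 -0.0946  0.0799] tilt [ 0.193 -0.004] rect [ 0.5813 -0.0947] [0.0403 0.0585] 88.5
t 8.15 pos [ 0.5763 -0.0944  0.063 ] F [-1.8  0.5  5.7] open 0.0555 j [-0.22  0.57  1.7  -0.04  1.07 -1.74]
R [[0.026, -0.194, -0.981], [1.0, 0.005, 0.025], [-0.0, -0.981, 0.194]]
delta tool cm [-0.03  0.08 -0.09]
```

View pics/wrist6.png

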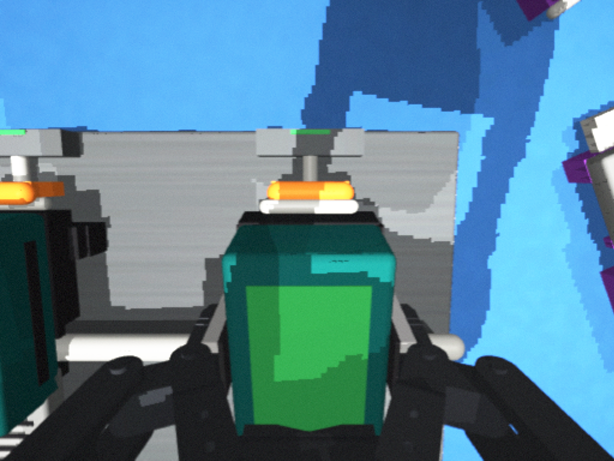

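The pack is gripped (opening 55.5 mm, tilt 0.193). I lift 11 mm in small steps.

Emit:
move_arm([
  [0,-0.2,0.04,0,0,0,4],
  [0,-0.2,0.04,0,0,0,4],
  [0,-0.2,0.04,0,0,0,4],
  [0,-0.2,0.04,0,0,0,4],
  [0,-0.2,0.04,0,0,0,4],
  [0,0,0,0,0,0,4],
])

```text
t: 8.75
tool_pos: [0.5763, -0.0943, 0.0727]
eef_rot: [-1.075, -1.047, 1.275]
wrist_force: [0.1, -0.1, -3.4]
opening: 0.0553
```

Run:
```python
from h import *
c=cap("wrist"); plate(c); save(c,"pics/wrist7.png",scale=1.2)
delta([.577,-.0947,.074])
```

```text
plate n 11399 mean [ 0.5783 -0.0946  0.0896] tilt [ 0.194 -0.005] rect [ 0.5815 -0.0947] [0.0403 0.0591] 88.6
t 8.8 pos [ 0.5762 -0.0943  0.0726] F [-0.9  0.4 -2.9] open 0.0554 j [-0.22  0.55  1.7  -0.04  1.08 -1.74]
R [[0.026, -0.194, -0.981], [1.0, 0.005, 0.025], [-0.0, -0.981, 0.194]]
delta tool cm [-0.03 -0.15 -0.05]
```

Emit:
move_arm([
  [0,-0.1,0.02,0,0,0,4],
  [0,0.03,0.3,0,0,0,4],
  [0,0.03,0.3,0,0,0,4],
  [0,0.03,0.3,0,0,0,4],
  [0,0.03,0.3,0,0,0,4],
  [0,0,0,0,0,0,4],
])

```text
t: 9.4
tool_pos: [0.5633, -0.094, 0.0746]
eef_rot: [-1.074, -1.046, 1.275]
wrist_force: [-0.1, 0.2, -3.8]
opening: 0.0551
```

No contact force beyond the pack's weight, so I keep drawing.

Emit:
move_arm([
  [0,0.03,0.3,0,0,0,4],
  [0,0,0.3,0,0,0,4],
  [0,0,0.3,0,0,0,4],
  [0,0,0.3,0,0,0,4],
  [0,0,0,0,0,0,4],
])

```text
t: 9.9
tool_pos: [0.5517, -0.0937, 0.0767]
eef_rot: [-1.074, -1.047, 1.275]
wrist_force: [-0.4, 0.4, -3.5]
opening: 0.0552
```

Run:
```python
from h import *
c=cap("wrist"); plate(c,xr=(.45,.62))
delta([.577,-.0947,.074])
c=cap("scene"); save(c,"pics/scene8.png",crop=(90,120,300,290),scale=3.5)
```

```text
plate n 11379 mean [ 0.5538 -0.0939  0.0936] tilt [ 0.195 -0.005] rect [ 0.557 -0.094] [0.0404 0.0592] 88.6
t 9.95 pos [ 0.552  -0.0937  0.0767] F [-0.2 -0.3 -4.1] open 0.0551 j [-0.23  0.51  1.76 -0.04  1.07 -1.75]
R [[0.026, -0.194, -0.981], [1.0, 0.005, 0.025], [0.0, -0.981, 0.194]]
delta tool cm [-0.03 -0.22 -2.5 ]
```

View pics/scene8.png

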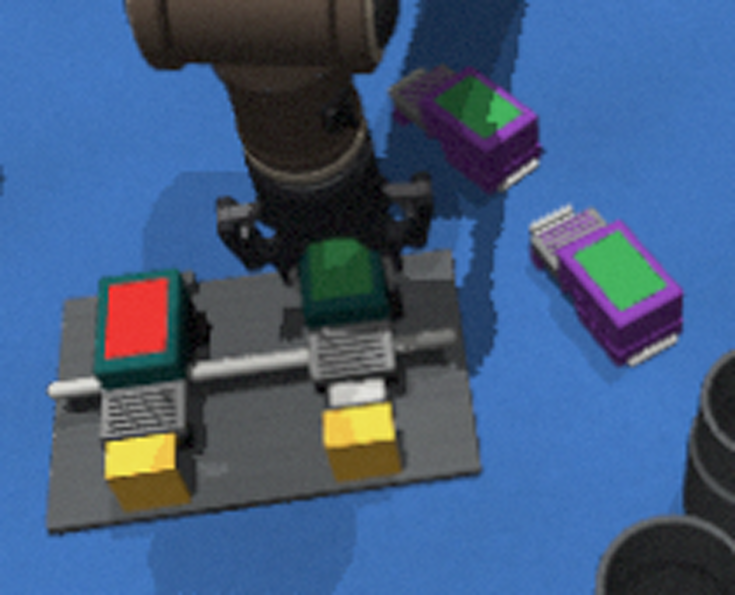

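The tongue (357,393) is clear of the hook, so I lift away, level and carry.

Emit:
move_arm([
  [0,-0.5,0.1,0,0,0,4],
  [0,-1,0.2,0,0,0,4],
  [0,-2,0.4,0,0,0,4],
  [0,-3,0.6,0,0,0,4],
  [0,-3,0.6,0,0,0,4],
  [0,-2,0.4,0,0,0,4],
  [0,-0.5,0.1,0,0,0,4],
  [0,0,0,-2.8,0,0,4],
  [0,0,0,-2.8,0,0,4],
  [0,0,0,-2.8,0,0,4],
  [0,0,0,-2.8,0,0,4],
  [0,0,0,0,3.6,0,4],
  [0,0,0,0,3.6,0,4],
  [0,0,0,0,3.6,0,4],
  [0,0,0,0,3.6,0,4],
  [0,0,0,0,0,0,4],
])

```text
t: 11.6
tool_pos: [0.551, -0.0935, 0.1981]
eef_rot: [-1.326, -1.001, 1.004]
wrist_force: [-1.0, -0.3, -3.9]
opening: 0.0551
```

Run:
```python
from h import *
a=np.radians(-15.9); X=np.array([np.cos(a),np.sin(a),0]);Y=np.array([-np.sin(a),np.cos(a),0])
delta([.453,.335,.19],np.c_[Y,[0,0,-1],-X])
c=cap("wrist"); plate(c,xr=(.45,.65),yr=(-.15,-.03))
```

```text
t 11.6 pos [ 0.551  -0.0935  0.1981] F [-1.  -0.3 -3.9] open 0.0551 j [-0.25  0.24  1.83 -0.    1.07 -1.54]
R [[0.274, -0.002, -0.962], [0.962, 0.001, 0.274], [-0.0, -1.0, 0.002]]
delta tool cm [38.53  0.86 21.15]
turn deg [-0.14  0.03 -0.01]
plate n 11405 mean [ 0.5498 -0.0933  0.2151] tilt [ 0.001 -0.   ] rect [ 0.5528 -0.0942] [0.0404 0.0603] 74.2
```

Emit:
move_arm([
  [1,0,0.55,0,0,0,4],
  [2,0,1.1,0,0,0,4],
  [3,0,1.65,0,0,0,4],
  [3.5,0,1.9,0,0,0,4],
  [3.5,0,1.9,0,0,0,4],
  [3.5,0,1.9,0,0,0,4],
  [3.5,0,1.9,0,0,0,4],
  [3.5,0,1.9,0,0,0,4],
  [3.5,0,1.9,0,0,0,4],
  [3.5,0,1.9,0,0,0,4],
  [3,0,1.7,0,0,0,4],
  [2.5,0,1.4,0,0,0,4],
  [1.5,0,0.9,0,0,0,4],
  [1,0,0.5,0,0,0,4],
  [0,0,0,0,0,0,4],
  [0,0,0,0,0,0,4],
])

```text
t: 13.25
tool_pos: [0.4541, 0.3339, 0.1988]
eef_rot: [-1.328, -1.002, 1.004]
wrist_force: [0.1, 0.2, -2.5]
opening: 0.055
```

Run:
```python
from h import *
a=np.radians(-15.9); X=np.array([np.cos(a),np.sin(a),0]);Y=np.array([-np.sin(a),np.cos(a),0])
delta([.453,.335,.037],np.c_[Y,[0,0,-1],-X])
c=cap("wrist"); plate(c,xr=(.35,.55),yr=(.2,.45)); save(c,"pics/wrist9.png",scale=1.2)
c=cap("top"); save(c,"pics/top9.png",scale=1.5)
```

```text
t 13.25 pos [0.4541 0.3339 0.1988] F [ 0.1  0.2 -2.5] open 0.055 j [ 0.56  0.25  1.82 -0.    1.07 -0.74]
R [[0.273, -0.0, -0.962], [0.962, -0.001, 0.273], [-0.001, -1.0, 0.0]]
delta tool cm [ 0.09 16.18  0.13]
turn deg [-0.01  0.06 -0.06]
plate n 11362 mean [0.4529 0.3341 0.2158] tilt [0.    0.002] rect [0.4558 0.3332] [0.0405 0.0602] 73.9
```

View pics/wrist9.png

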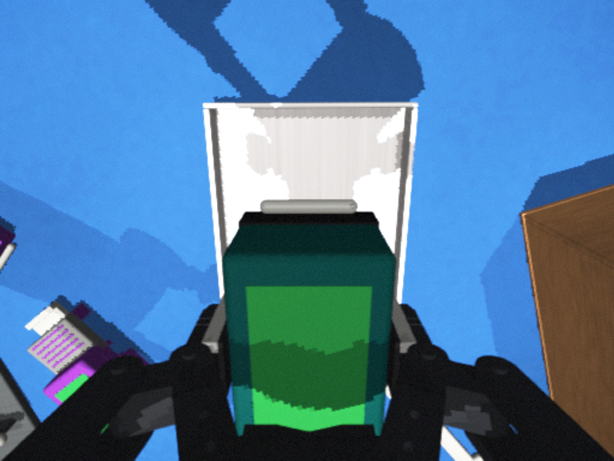

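View pics/top9.png

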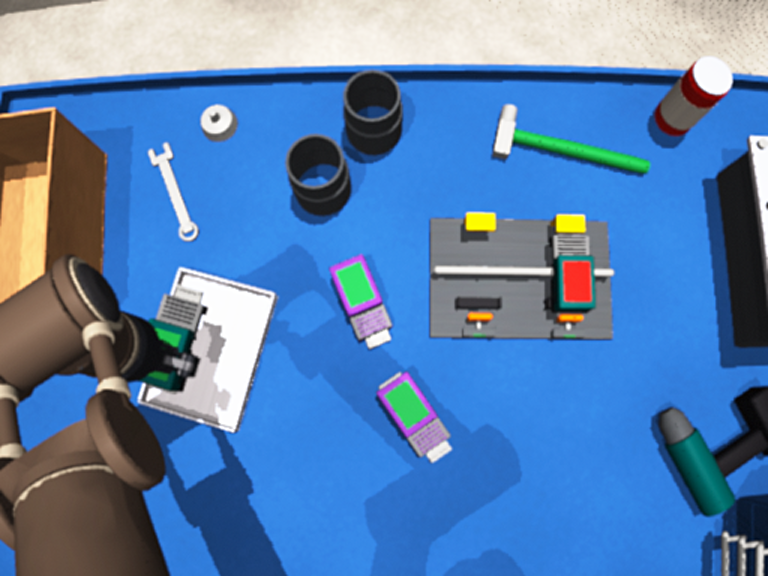

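The pack hangs level over the tray, between its walls in the wrist view (tray 205–417, pack 225–395). I lower it.

Emit:
move_arm([
  [0.1,1.5,0.1,0,0,0,4],
  [0,3,0,0,0,0,4],
  [0,3,0,0,0,0,4],
  [0,3,0,0,0,0,4],
  [0,2,0,0,0,0,4],
  [0,1.5,0,0,0,0,4],
  [0,1,0,0,0,0,4],
  [0,0.5,0,0,0,0,4],
  [0,0,0,0,0,0,4],
  [0,0,0,0,0,0,4],
])

```text
t: 14.35
tool_pos: [0.4545, 0.3361, 0.0449]
eef_rot: [-1.328, -1.004, 1.001]
wrist_force: [0.6, -0.2, -2.5]
opening: 0.0549
```

Run:
```python
from h import *
delta([.453,.335,.0373])
c=cap("wrist"); plate(c,xr=(.35,.55),yr=(.2,.45))
```

```text
t 14.35 pos [0.4545 0.3361 0.0449] F [ 0.6 -0.2 -2.5] open 0.0549 j [ 0.56  0.47  1.89 -0.    0.78 -0.73]
R [[0.274, 0.002, -0.962], [0.962, 0.001, 0.274], [0.001, -1.0, -0.001]]
delta tool cm [-0.15  0.76  0.12]
plate n 6660 mean [0.4487 0.3373 0.0619] tilt [-0.002 -0.001] rect [0.4564 0.3352] [0.0402 0.06  ] 74.2
```

Emit:
move_arm([
  [0,0.3,0,0,0,0,4],
  [0,0.2,0,0,0,0,4],
  [0,0.1,0,0,0,0,4],
  [0,0.1,0,0,0,0,4],
  [0,0.1,0,0,0,0,4],
  [0,0,0,0,0,0,4],
  [0,0,0,0,0,0,4],
])

```text
t: 15.1
tool_pos: [0.4537, 0.3356, 0.0374]
eef_rot: [-1.328, -1.002, 1.003]
wrist_force: [-2.2, -3.2, 6.4]
opening: 0.0552
```

Contact with the floor (+6 N up against about -3.5 N hanging). Release and retreat.

Emit:
move_arm([
  [0,0,0,0,0,0,6],
  [0,0,0,0,0,0,6.5],
  [0,0,0,0,0,0,7],
  [0,0,0,0,0,0,7],
  [0,-0.5,0,0,0,0,7.5],
  [0,-2,0,0,0,0,7.5],
  [0,-3,0,0,0,0,7.5],
  [0,-3,0,0,0,0,7.5],
  [0,-4,0,0,0,0,7.5],
  [0,-3,0,0,0,0,7.5],
  [0,-2,0,0,0,0,7.5],
  [0,0,4,0,0,0,7.5],
  [0,0,4,0,0,0,7.5],
  [0,0,0,0,0,0,7.5],
  [0,0,0,0,0,0,7.5],
  [0,0,0,0,0,0,7.5],
])

```text
t: 16.7
tool_pos: [0.3776, 0.3576, 0.2114]
eef_rot: [-1.328, -1.004, 1.002]
wrist_force: [-0.5, 0.2, 1.2]
opening: 0.0753
```

Run:
```python
from h import *
delta([.453,.335,.0373])
c=cap("wrist"); plate(c,xr=(.35,.55),yr=(.2,.45)); save(c,"pics/wrist10.png",scale=1.2)
c=cap("scene"); plate(c,xr=(.35,.55),yr=(.2,.45)); save(c,"pics/scene10.png",scale=1.5)
```

```text
t 16.7 pos [0.3776 0.3576 0.2114] F [-0.5  0.2  1.2] open 0.0753 j [ 0.67  0.15  1.91 -0.    1.08 -0.62]
R [[0.274, 0.001, -0.962], [0.962, 0.0, 0.274], [0.001, -1.0, -0.001]]
delta tool cm [-0.12 17.42 -7.85]
plate n 1988 mean [0.4549 0.335  0.0544] tilt [-0.001  0.001] rect [0.4557 0.3345] [0.0402 0.0598] 75.1
plate n 227 mean [0.4552 0.3346 0.0548] tilt [0.01  0.002] rect [0.4556 0.3347] [0.0406 0.059 ] 74.5
```

View pics/scene10.png

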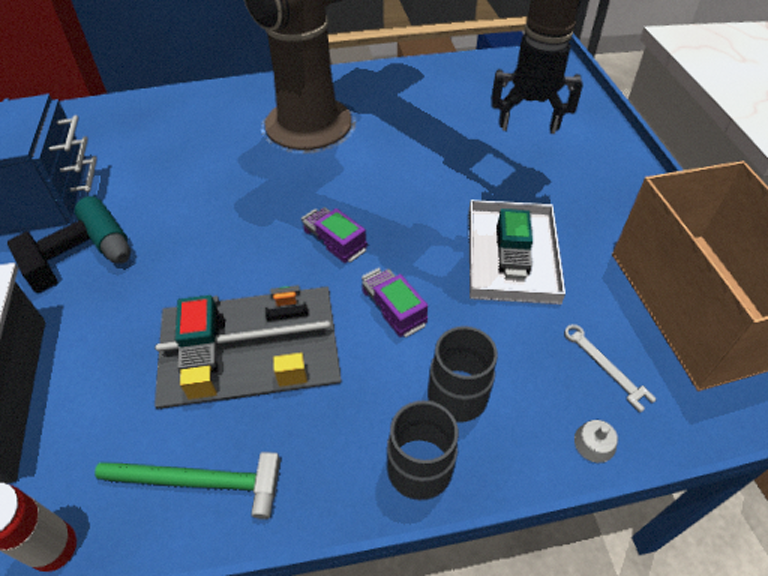

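View pics/wrist10.png

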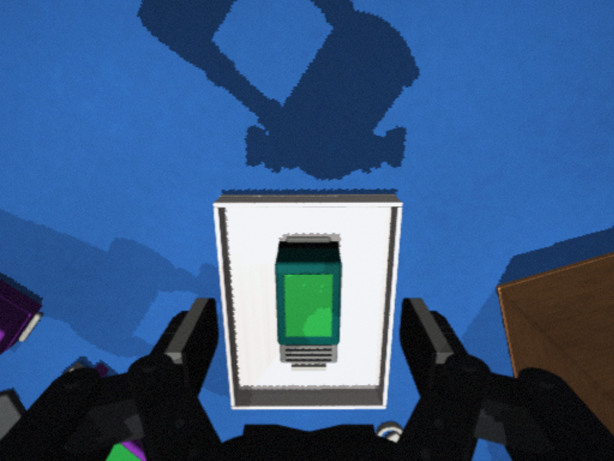

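The pack lies flat inside the tray, with its plate (515,225 in the scene picture) at z 0.0545. The red pack is still clipped at (195,318). I hand the job in.

Run:
```python
from h import *
print(r.job_done())
```

```text
the job is handed in; nothing more can be done
None
```

The green pack is off the rail and lying in the tray, released, and the job was handed in at about 17 s of the 50 s allowed. No verdict was reported.

- **Rocking:** I pressed the tail down about 10 mm, and the end-of-move force readings were no more than 8 N. The pack rocked past the catch and, once let go, rested on it at about 0.19 rad. While pressed, the camera plane fit gave 0.33 rad, above the stated stop of about 0.29 rad but under the 0.4 rad limit. I take that as the fit reading high with the fingers close to the pack.
- **Drawing out:** I gripped the pack with the tool tilted to match and lifted it 10–11 mm. I then drew it out about 24 mm with no force beyond its weight, lifted it clear and levelled it. I carried it to the tray and set it down until the floor pushed back with about 6 N.
- **Last checks:**
  - The wrist and scene cameras both put the pack's top plate at z about 0.0545 m, which fits the underside resting on the tray floor.
  - Its tilt measured 0.01 rad or less, and it sits about 10 mm along x from the tray centre, well inside the walls.
  - The red pack looks unmoved in the final scene picture, but I did not measure its pose again after the start.
  - The arm stood clear of everything, with wrist force near zero.

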